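# Lever up the bench grinder and park the bar under the keeper

### The job

Prop up the front of the heavy bench grinder so that its feet can be changed. Lay the pry bar over the round-topped fulcrum block with its toe under the grinder's front lip, push it in gently until you just feel it against the rubber stop, without ramming it, then lever the base up by pressing the handle down and swing the bar sideways under the keeper hook. Ease it up into the hook so that it stays there holding the base up, let go, never let the base drop, and leave the other things alone.

Things in the scene. Friction and masses are not known exactly. Their poses are not given: they have to be found in the camera images.
- mount: Fixed rear hinge brackets of the grinder. Its origin is on the bench top (z = 0) straight below the middle of the grinder's front lip edge as it stands lowered; its x axis is level and points away from the grinder, square to the lip, towards where the bar's handle belongs; z up. The hinge axis lies along y at x = -200 mm, height 36 mm.
- base (a joint): Tilt of the green bench grinder (two wheels, 8 kg give or take a quarter) about its rear hinge, in rad: 0 = standing on its feet, grows as the front lip goes up (0.05 rad = 10 mm at the lip, limit 0.14). It takes some 30 to 50 N at the lip to lift it; it falls back if let go.
- lip (a point): Middle of the lower front edge of the grinder's front lip, 36 mm above the bench when lowered. The lip is 140 mm wide and 14 mm deep; behind it the space under the plate is higher and open down to the bench, 90 mm wide between the rubber feet.
- stop_block: Stop under the grinder plate; the origin is at its holder, 75 mm behind the lip edge. Its upright rubber face (60 mm wide, 4 to 47 mm high) stands 23 to 53 mm behind the lip's front edge (set differently each time; not told by this pose). It gives 1 mm per 3 N, 5 mm at most, then is rigid. Touch it with 3 to 7 N; over 10 N harms it. Levering swings the toe a few mm inward, so draw back 5 mm first.
- fulcrum: Fixed steel fulcrum block, 34 mm (x) by 70 mm (y), with a round bar of 12 mm radius along its y on top, centre 32 mm and crest 44 mm above the bench. Origin on the bench under its middle; axes parallel to the mount's. It stands 55 to 65 mm in front of the lip.
- keeper: Fixed steel upside-down L with a hooked end, 16 mm long along x. Origin on the bench under its pocket's middle; axes parallel to the mount's. Pocket y = -16 to +16 mm, ceiling 65 mm high; post at y = -30 to -16 mm; at y = +16 to +20 mm a small lip hangs down to 61 mm; top 75 mm. The bar comes down on the +y side, passes under the small lip and rises into the pocket. Load under 50 N.
- bar: Loose flat steel pry bar, 400 x 20 x 8 mm, 0.55 kg, centre of mass about 80 mm from its middle towards the handle. Origin at the middle of its underside; x points along it to the toe (at +200 mm), z up out of its flat top. The black rubber handle sleeve, 22 mm wide and 20 mm high from the same underside, covers x = -200 to -70 mm. Starts flat on the bench.
- bar_neck (a point): Point on the bar's top, 28 mm from its middle towards the handle, about where it lies under the keeper.
- stone: Bystander: grey sharpening stone, 150 x 50 x 25 mm, origin under its middle.
- oil: Bystander: white oil bottle, 56 mm across, 130 mm tall, origin under its middle.
- handle_blank: Bystander: dark wooden knife-handle blank, 120 x 28 x 22 mm, origin under its middle.
Things that resemble listed ones, but are neither listed nor needed, are in the scene too. What is shaped like the fulcrum but orange, purple or yellow is not meant.

How it is judged (in metres and radians):
On the way, in this order (a step that is already met when the one before it is completed fails the run):
1. the bar's toe is pressed lightly against the rubber stop under the grinder, base still down (contact force between bar and stop_block above 2.5 N and value of joint base below 0.015 rad), for 0.1 s.
2. the base is levered up on the bar over the fulcrum (value of joint base above 0.03 rad and contact force between bar and fulcrum above 10 N), for 0.2 s.
At the end, for the whole second after the job is handed in: The grinder's front is held up by at least 5 mm (0.025 rad) by the bar, which lies over the fulcrum block and inside the keeper's hook (its neck within 20 mm of the pocket's middle across the hook), at rest and let go (value of joint base above 0.025 rad and contact force between bar and keeper above 4 N and contact force between bar and fulcrum above 10 N and y of bar_neck in the frame of keeper between -0.02 and 0.02 m and linear speed of bar below 0.02 m/s); the robot touches nothing.
It fails at once if the bar is rammed against the stop (over 10 N) (contact force between bar and stop_block above 10 N).
It fails at once if the keeper is strained (over 50 N) (contact force between bar and keeper above 50 N).
It fails at once if the base drops (falls faster than 0.6 rad/s, 120 mm/s at the lip) (velocity of joint base below -0.6 rad/s).
It fails at once if a bystander is moved by more than 20 mm (distance of any of stone, oil, handle_blank from where it was at the start of the episode above 0.02 m).
It also fails if it takes over 58 s, if anything falls off the work surface, if the arm or the gripper's body presses on something with over 40 N, if the wrist force passes 120 N, or if a joint passes its speed limit or range.

### The arm

A 7-joint arm with a two-finger parallel gripper is mounted at the origin on the work surface. World frame = base frame: x ahead of the robot, y to its left, z up, the work surface at z = 0. Lengths are in mm, angles in rad, forces in N, time in s.
With the tool pointing down it reaches from about 350 to 775 mm from the base axis. Payload 3.1 kg.
Tool frame: the origin (TCP) lies at the very end of the fingers, on their centre line; the grasp point (between the pads) lies 19 mm behind it; z points along the fingers, y is the direction in which the jaws open and shut (so a half turn about z gives the same grasp; the last joint's range is limited). The gripper opens to 85 mm and grips with 20 to 120 N. Pads are 22 mm wide; open, the fingers measure 114 mm over their backs; the gripper's body (76 mm by 85 mm) begins 54 mm behind the grasp point. The pads swing forward as they close: fully open they stand 13 mm farther back than shut.
Start: joints at [1.06, 0.311, 0.014, 1.512, -0.004, 1.319, -0.027], TCP at [248.532, -490.662, 231.304] pointing down, gripper open.
Joint ranges: [-2.7, 2.7], [-0.3, 1.91], [-1.27, 1.3], [0.12, 2.57], [-1.44, 4.58], [0.2, 2.03], [-3.05, 3.05]. Speed limits (rad/s): [2.79, 2.79, 3.14, 3.14, 3.14, 3.14, 3.14].

### API

Orientations are given as a unit quaternion [w, x, y, z].
In Python, from bench import * gives the robot as it stands. The module is installed in compiled form; this text tells all that it offers.
- The arm moves only by the shell command python3 -m crank 'ROWS' [OPENING] [FORCE]. ROWS is JSON, a list of rows, each a list of 4 numbers: the shift along the tool's x, y, z normalised to -1 to 1, where 1 is 400 mm, then the turn about the tool's z normalised to -1 to 1, where 1 is 360 degrees. A call has 1 to 5 rows; each row is the pose to reach, as a shift and turn from the pose commanded when the call began, along the tool's axes at that moment, turning the shorter way round; what a row does not reach only later rows make up. A row lasts 1/12 s, in which the tool goes at most 41.7 mm and 7.16 degrees, less where a joint would pass 70% of its speed; a pose out of reach is approached as far as the arm can. A call with a number of a shift or a turn outside -1 to 1 is refused whole. A call with a gripper value outside its range is refused whole. OPENING is the opening, from 0 (shut) to 1 (fully open), set as the call begins (- or left out, the last holds). The fingers move at their own pace and stop on an object; FORCE is the grip in N (left out, the last holds). Time passes only in rows, so rows that repeat a pose let the fingers close. It gives the time, the measured TCP pose, the force and the opening at its end, in the units of the state.
- sense(): the state, without advancing time (a new reading comes with each control period).
- camera(name): name is "scene" or "top"; returns a dict with "frame" (384x512x3 uint8, red, green, blue), "range_z" (384x512 float32, mm along the optical axis (not along the pixel's ray), 0 where there is no reading), "K" (3x3 intrinsics, pixels), "k1" (the pictures are not rectified: a ray, as slopes to the right and down, at radius r is drawn at 1 + k1 r^2 times it, then the intrinsics apply), "R" (3x3) and "t" (3): a world point X has camera coordinates R X + t. Camera axes: x right, y down, z forward; pixel columns grow to the right and rows downward; lengths in mm; the calibration is good to about 2 mm. A picture is of the moment at which its call begins.
- close_job(): hands the job in, once; it reports no verdict.
Trained networks look in a picture, given as the dict that the camera call returned (one of the last four; its "shot" number tells which), for a name from the list of things; names that differ only in an ending like _2 or _b are one class to them, and where a whole thing is asked for, a point or a joint stands for the part that bears it (a point fixed in the world has none). Each returns a list of dicts, best first, with "score" (0 to 1); they miss things now and then, are a little off and sometimes report something else, mostly with a low value. They report only what shows in the picture. A call takes as long as a camera call. They do not tell look-alikes from the thing itself.
- masks_of(query, picture): "pixels" (384x512 bool, what is visible of it) and "extent" ([left, top, right, bottom] in pixels, round what is visible of it).
The state is a dict: "time_s": time; "joint_positions": joint angles; "qvel": joint speeds; "effort": joint torques, N m; "eef_pos": TCP position; "orientation": TCP orientation; "contact_force": force on the tool from outside, world axes, zero at the start; "ft_torque": the same for the moment, N m; "finger_gap": finger opening in mm.
Only numpy, scipy, OpenCV 4.12 (cv2) and the standard library are available. Lean on these libraries where they do the work, as an engineer would, in place of code of your own. Each camera call takes 0.05 s, during which the arm holds its last target.

## Working session

There is one attempt and no reset: what is moved stays moved. The work goes in short steps, Python scripts to look and compute and a shell command to move; the robot and the scene stay as the last step left them, time stands still between calls to the robot, and variables do not carry over. Pictures are saved under pics/ and viewed, and the job is handed in when it is done.

```bash
mkdir -p pics; ls
cat > h.py <<'E'
from bench import *
import numpy as np, cv2
def save(a,n): cv2.imwrite('pics/'+n,cv2.cvtColor(a,cv2.COLOR_RGB2BGR))
def pts(c):
    K=np.array(c['K']);h,w=c['range_z'].shape
    v,u=np.mgrid[0:h,0:w].astype(float)
    D=np.array([c['k1'],0,0,0,0],float)
    p=cv2.undistortPoints(np.stack([u.ravel(),v.ravel()],1)[:,None],K,D)[:,0]
    z=c['range_z'].ravel()
    P=np.c_[p*z[:,None],z]
    R=np.array(c['R']);t=np.array(c['t'])
    W=(P-t)@R
    W[z==0]=np.nan
    return W.reshape(h,w,3)
def proj(c,X):
    R=np.array(c['R']);t=np.array(c['t'])
    D=np.array([c['k1'],0,0,0,0],float)
    return cv2.projectPoints(np.atleast_2d(X).astype(float),cv2.Rodrigues(R)[0],t,np.array(c['K']),D)[0][:,0]
E
python3 - <<'E'
from h import *
s=sense();print(s)
for n in('scene','top'):
    c=camera(n);save(c['frame'],n+'0.png');print(n,c['k1'],c['K'],c['R'],c['t'],c['shot'])
E
```

```text
pics
{'time_s': 0.0, 'joint_positions': array([ 1.06030379,  0.31172283,  0.01400772,  1.51308551, -0.00438865,
        1.31919107, -0.02719762]), 'qvel': array([ 0.00059516,  0.00067742, -0.00117955, -0.00074034,  0.00093549,
       -0.00016365,  0.00097377]), 'effort': array([-3.26929257e-04, -3.79915738e+01,  1.45953507e-01, -2.30590653e+01,
        1.21142625e-02,  1.35492094e-02, -1.32208970e-05]), 'eef_pos': array([ 248.16011774, -490.00335528,  230.21118652]), 'orientation': array([-1.14121248e-03,  9.72646282e-01,  2.32288180e-01, -3.30505476e-04]), 'contact_force': array([ 0.18372556, -0.28661844,  0.59577754]), 'ft_torque': array([ 0.00603579, -0.00581076,  0.02967435]), 'finger_gap': 85.52754645352455}
scene -0.10723211319969048 [[431.95008787   0.         255.03934978]
 [  0.         431.95008787 184.40799977]
 [  0.           0.           1.        ]] [[ 0.98827697  0.15237016  0.0095902 ]
 [ 0.10561519 -0.63696011 -0.7636277 ]
 [-0.1102455   0.75568853 -0.6455856 ]] [-593.93604682   -6.60742982 1256.3235464 ] 1
top -0.07996324027781769 [[373.15598662   0.         250.77496956]
 [  0.         373.15598662 189.99857312]
 [  0.           0.           1.        ]] [[-0.00292318 -0.99996678  0.00760831]
 [-0.99349711  0.00203812 -0.11383908]
 [ 0.11381979 -0.0078916  -0.99347007]] [  28.48481703  588.30099058 1089.37505065] 2
```

View pics/scene0.png

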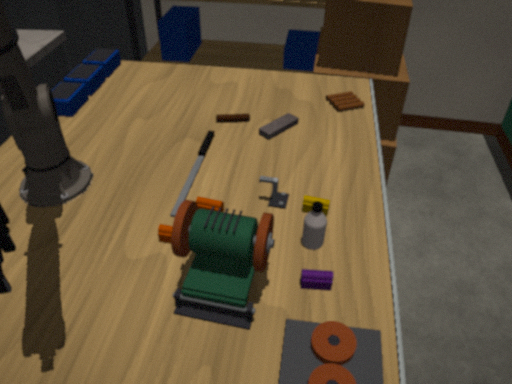

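View pics/top0.png

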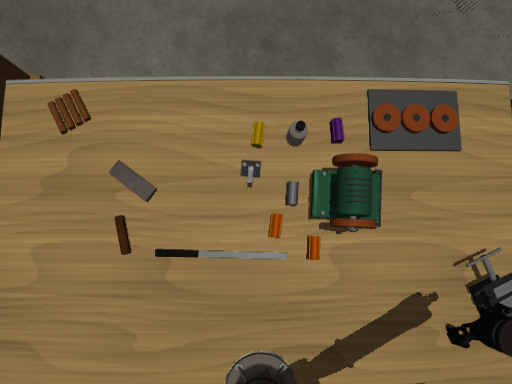

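The top picture shows the grinder at (348,193), with its lip facing left. The grey fulcrum is at (292,193), the keeper at (250,172), and the bar runs from (155,252) at the handle to (288,256) at the toe. Fulcrum look-alikes are orange at (276,225) and (314,247), yellow at (258,134) and purple at (337,130). The one I want is grey, directly in front of the lip.

```bash
cat > m.py <<'E'
from h import *
c=camera('top');W=pts(c);np.save('W.npy',W)
def rep(n,m):
    P=W[m];P=P[np.isfinite(P[:,0])]
    print(n,len(P),'mean',P.mean(0).round(1),'p2',np.percentile(P,2,0).round(1),'p98',np.percentile(P,98,0).round(1))
    return P
for n in ['bar','fulcrum','keeper','base','stone','oil','handle_blank']:
    for d in masks_of(n,c)[:5]:
        print(round(d['score'],2),np.round(d['extent']));P=rep(n,d['pixels'])
        if n in('bar','fulcrum','base'):
            top=P[P[:,2]>np.percentile(P[:,2],50)-6] if n!='bar' else P
            r=cv2.minAreaRect(top[:,:2].astype(np.float32));print('  rect',r)
s=c['frame'][120:280,150:400];save(cv2.resize(s,None,fx=3.2,fy=3.2,interpolation=cv2.INTER_CUBIC)[:, :800],'crop1.png')
E
python3 m.py
```

```text
0.71 [154. 248. 287. 260.]
bar 951 mean [398.1 123.1  11.2] p2 [384.  -70.4   0.6] p98 [411.9 307.   22.6]
  rect ((397.7452697753906, 118.25385284423828), (395.99041748046875, 25.256267547607422), 88.1530532836914)
0.68 [331. 118. 344. 143.]
fulcrum 315 mean [ 773.2 -239.9   32.5] p2 [ 741.7 -262.1    2.3] p98 [ 809.4 -224.9   46.2]
  rect ((776.4448852539062, -242.888427734375), (69.29171752929688, 35.32759094238281), 2.079308271408081)
0.57 [250. 122. 267. 149.]
fulcrum 256 mean [758.7   6.1  36.4] p2 [727.3 -11.2   9.5] p98 [794.1  22.8  45.5]
  rect ((761.8865966796875, 7.474687576293945), (31.139101028442383, 70.1414566040039), 78.10930633544922)
0.56 [267. 213. 284. 236.]
fulcrum 245 mean [485.5 -44.3  38.2] p2 [453.6 -63.1  26.6] p98 [515.8 -27.2  46.3]
  rect ((484.49664306640625, -45.514434814453125), (27.798797607421875, 67.27268981933594), 77.31983947753906)
0.49 [286. 183. 299. 202.]
fulcrum 263 mean [577.2 -94.4  35.9] p2 [ 547.3 -112.6    8.2] p98 [609.6 -78.9  46.6]
  rect ((579.6182861328125, -96.56478881835938), (31.918197631835938, 64.16742706298828), 86.11180114746094)
0.57 [243. 160. 263. 183.]
keeper 301 mean [654.3  28.9  23.9] p2 [613.    1.    0.8] p98 [682.3  53.9  76.9]
0.96 [310. 154. 380. 232.]
base 4271 mean [ 569.6 -237.4  136.3] p2 [ 477.1 -346.5   57.3] p98 [ 660.4 -155.3  201.5]
  rect ((568.7820434570312, -249.03976440429688), (115.38705444335938, 194.1058807373047), 85.70063018798828)
0.39 [154. 249. 285. 261.]
stone 868 mean [398.3 123.4  11.6] p2 [387.  -70.4   3.4] p98 [411.8 308.   22.6]
0.76 [286. 121. 309. 145.]
oil 386 mean [ 752.  -108.3   83.3] p2 [ 734.2 -136.1   10.3] p98 [781.6 -85.8 131.2]
0.59 [115. 214. 135. 255.]
handle_blank 405 mean [457.5 416.7  18.9] p2 [402.5 397.    1. ] p98 [511.2 440.6  25.1]
```

View pics/crop1.png

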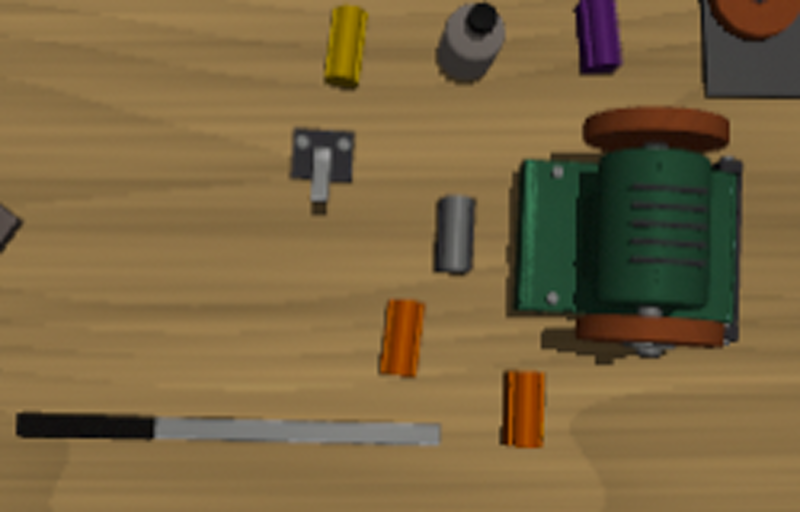

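```bash
cat > m2.py <<'E'
from h import *
def fitline(P): 
    vx,vy,x0,y0=cv2.fitLine(P[:,:2].astype(np.float32),cv2.DIST_HUBER,0,0.01,0.01).ravel(); return vx,vy,x0,y0
for cam in('top','scene'):
    c=camera(cam);W=pts(c);X,Y,Z=W[...,0],W[...,1],W[...,2]
    print(cam,'table z',np.nanmedian(Z[(X>350)&(X<700)&(abs(Y)<200)]))
    # bar
    m=(X>370)&(X<430)&(Y>-95)&(Y<330)&(Z>4)&(Z<35)
    P=W[m];print('bar',m.sum(),fitline(P),'Y',np.percentile(P[:,1],[0.3,99.7]), 'z blade',np.median(P[P[:,1]<150][:,2]),'sleeve',np.median(P[P[:,1]>200][:,2]))
    d=P[:,1]
    for y in range(-80,320,40):
        q=P[(d>y)&(d<y+40)]; print(y+20,np.percentile(q[:,0],[5,50,95]).round(1),np.median(q[:,2]).round(1))
    # fulcrum crest
    m=(X>535)&(X<625)&(Y>-125)&(Y<-65)&(Z>38)&(Z<60);P=W[m]
    print('fulc crest',m.sum(),P.mean(0),fitline(P),np.percentile(P[:,0],[1,99]),np.percentile(P[:,1],[1,99]),np.percentile(P[:,2],[90,99]))
    # keeper top
    m=(X>590)&(X<700)&(Y>-10)&(Y<60)&(Z>68)&(Z<85);P=W[m]
    print('keep top',m.sum(),P.mean(0),fitline(P),np.percentile(P[:,0],[1,99]),np.percentile(P[:,1],[1,99]))
    # grinder lip: front plate
    m=(X>480)&(X<680)&(Y>-185)&(Y<-125)&(Z>25)&(Z<75);P=W[m]
    print('lip',m.sum())
    for x in range(490,660,10):
        q=P[(P[:,0]>x)&(P[:,0]<x+10)]
        if len(q)>3: print(x+5,np.percentile(q[:,1],[98]).round(1),np.median(q[:,2]).round(1),len(q))
    print(np.percentile(P[:,0],[1,99]))
E
python3 m2.py
```

```text
top table z 0.03343656335756931
bar 937 (np.float32(0.025868466), np.float32(0.9996654), np.float32(398.2634), np.float32(123.78835)) Y [-80.08874621 316.27153588] z blade 7.556532937399222 sleeve 18.82003623221261
-60 [384.  393.1 402.2] 7.6
-20 [384.2 393.3 402.2] 7.7
20 [387.3 396.3 407. ] 7.5
60 [387.4 396.5 405.5] 7.3
100 [387.5 396.5 405.6] 7.7
140 [390.5 399.5 408.5] 7.6
180 [390.4 399.7 409. ] 8.4
220 [391.2 400.3 411.6] 18.7
260 [391.1 401.6 412. ] 18.5
300 [391.1 402.9 412. ] 19.5
fulc crest 140 [579.77571686 -96.91820489  42.26114517] (np.float32(0.9969909), np.float32(-0.07751816), np.float32(579.57904), np.float32(-96.92572)) [547.96163709 611.73531515] [-108.73048191  -86.94817934] [45.51902318 47.88186516]
keep top 89 [630.22043587  30.80461295  73.81306474] (np.float32(0.9973734), np.float32(-0.072431065), np.float32(630.3018), np.float32(30.865938)) [607.56566597 654.52570235] [23.5533726  38.23662017]
lip 574
505 [-149.4] 64.3 14
515 [-149.4] 65.4 54
525 [-149.4] 65.4 41
535 [-150.8] 64.4 39
545 [-151.1] 65.0 50
555 [-151.9] 65.3 40
565 [-152.4] 65.4 49
575 [-152.9]
[... 830 characters left out ...]
,[1,99]),np.percentile(P[:,2],[90,99]))
  ret = um.true_divide(
Traceback (most recent call last):
  File "m2.py", line 15, in <module>
    print('fulc crest',m.sum(),P.mean(0),fitline(P),np.percentile(P[:,0],[1,99]),np.percentile(P[:,1],[1,99]),np.percentile(P[:,2],[90,99]))
                                         ~~~~~~~^^^
  File "m2.py", line 3, in fitline
    vx,vy,x0,y0=cv2.fitLine(P[:,:2].astype(np.float32),cv2.DIST_HUBER,0,0.01,0.01).ravel(); return vx,vy,x0,y0
                ~~~~~~~~~~~^^^^^^^^^^^^^^^^^^^^^^^^^^^^^^^^^^^^^^^^^^^^^^^^^^^^^^^
cv2.error: OpenCV(4.12.0) /io/opencv/modules/imgproc/src/linefit.cpp:50: error: (-215:Assertion failed) count > 0 in function 'fitLine2D_wods'
```

Only the grey block at crop (455,235) is centred in front of the lip, 56 mm away, so it is the fulcrum. The arm of the keeper opens towards the robot. I'll set up the frames and work out the first move.

```bash
cat >> h.py <<'E'
from scipy.spatial.transform import Rotation as Ro
TH=np.deg2rad(86.0)
O=np.array([575.8,-153.2])
XM=np.array([np.cos(TH),np.sin(TH)]);YM=np.array([-np.sin(TH),np.cos(TH)])
def m2w(x,y): return O+x*XM+y*YM
def w2m(p): d=np.asarray(p)[:2]-O; return np.array([d@XM,d@YM])
def st():
    s=sense();q=s['orientation'];R=Ro.from_quat([q[1],q[2],q[3],q[0]]).as_matrix()
    f=np.array(s['contact_force']);p=np.array(s['eef_pos'])
    print('t',round(s['time_s'],2),'tcp',p.round(1),'m',w2m(p).round(1),'yawx',np.rad2deg(np.arctan2(R[1,0],R[0,0])).round(2),'tilt',R[:,2].round(3),'F',f.round(1),'Fm',(f[:2]@XM).round(2),(f[:2]@YM).round(2),'gap',round(s['finger_gap'],1))
    return s,p,R
def go(X,yaw=None):
    s,p,R=st();d=R.T@(np.array(X)-p)/400
    y0=np.rad2deg(np.arctan2(R[1,0],R[0,0]))
    a=0 if yaw is None else -((yaw-y0+180)%360-180)/360
    print('row',d.round(4),round(a,4),'rows',np.ceil(max(np.linalg.norm(d)*400/41.7,abs(a)*360/7.16)))
E
python3 - <<'E'
from h import *
print('fulc',w2m([579.7,-96.9]),'keep',w2m([625.5,31.2]))
go([440,-60,200],88)
E
```

```text
fulc [5.64349063e+01 3.67896758e-02] keep [187.41770761 -36.71583954]
t 0.6 tcp [ 248.5 -490.7  231.3] m [-359.5  302.9] yawx 26.87 tilt [ 0. -0. -1.] F [-0.6 -0.   0.3] Fm -0.07 0.6 gap 85.7
row [ 0.9135 -0.7442  0.0783] -0.1698 rows 12.0
```

```bash
python3 -m crank '[[0.914,-0.744,0.078,-0.17],[0.914,-0.744,0.078,-0.17],[0.914,-0.744,0.078,-0.17],[0.914,-0.744,0.078,-0.17],[0.914,-0.744,0.078,-0.17]]' 1 20; python3 -c "
from h import *
go([440,-60,200],88)"
```

```text
time_s: 1.02
eef_pos: [333.5, -299.0, 217.6]
orientation: [0.0, 0.853, 0.523, 0.0]
contact_force: [2.0, 0.5, 0.3]
finger_gap: 85.3
t 1.02 tcp [ 333.5 -299.   217.6] m [-162.3  231.5] yawx 63.0 tilt [ 0.001 -0.001 -1.   ] F [2.  0.5 0.3] Fm 0.63 -1.99 gap 85.3
row [ 0.6532 -0.0341  0.0438] -0.0694 rows 7.0
```

```bash
python3 -m crank '[[0.653,-0.034,0.044,-0.07],[0.653,-0.034,0.044,-0.07],[0.653,-0.034,0.044,-0.07],[0.653,-0.034,0.044,-0.07],[0.653,-0.034,0.044,-0.07]]' ; python3 -c "
from h import *
go([403,258,90],88.2)"
```

```text
time_s: 1.43
eef_pos: [419.3, -109.6, 203.9]
orientation: [0.001, 0.719, 0.695, 0.0]
contact_force: [1.0, -0.4, -0.5]
finger_gap: 85.3
t 1.43 tcp [ 419.3 -109.6  203.9] m [ 32.6 159.2] yawx 87.98 tilt [ 0.001 -0.001 -1.   ] F [ 1.  -0.4 -0.5] Fm -0.3 -0.98 gap 85.3
row [ 0.9171 -0.0733  0.2839] -0.0006 rows 10.0
```

```bash
python3 -m crank '[[0.917,-0.074,0.1,0],[0.917,-0.074,0.1,0],[0.917,-0.074,0.2,0],[0.917,-0.074,0.25,0],[0.917,-0.074,0.28,0]]' ; python3 -c "
from h import *
go([403,258,80],88.2)"
```

```text
time_s: 1.85
eef_pos: [410.4, 92.1, 156.8]
orientation: [0.001, 0.72, 0.694, 0.001]
contact_force: [1.1, -0.6, 0.4]
finger_gap: 85.6
t 1.85 tcp [410.4  92.1 156.8] m [233.2 182.1] yawx 87.86 tilt [ 0.003 -0.    -1.   ] F [ 1.1 -0.6  0.4] Fm -0.53 -1.1 gap 85.6
row [ 0.4137 -0.0346  0.1919] -0.0009 rows 5.0
```

```bash
python3 -m crank '[[0,0,0,0]]' ; python3 -c "
from h import *
go([403,258,80],88.2)"
```

```text
time_s: 1.93
eef_pos: [406.9, 99.1, 154.9]
orientation: [-0.003, 0.715, 0.699, 0.001]
contact_force: [-0.4, -0.1, 0.0]
finger_gap: 85.4
t 1.93 tcp [406.9  99.1 154.9] m [239.9 186.1] yawx 88.67 tilt [-0.003  0.005 -1.   ] F [-0.4 -0.1  0. ] Fm -0.12 0.41 gap 85.4
row [ 0.3959 -0.0182  0.1894] 0.0013 rows 5.0
```

```bash
python3 -m crank '[[0.396,-0.02,0.189,0],[0.396,-0.02,0.189,0],[0.396,-0.02,0.189,0],[0.396,-0.02,0.189,0],[0.396,-0.02,0.189,0]]' ; python3 -m crank '[[0,0,0,0],[0,0,0,0]]' ;python3 -c "
from h import *
go([403,258,4],88.2)
c=camera('top');save(cv2.resize(c['frame'][200:300,130:330],None,fx=4,fy=4),'a1.png')"
```

```text
time_s: 2.35
eef_pos: [404.8, 255.4, 78.9]
orientation: [-0.003, 0.717, 0.697, 0.0]
contact_force: [-1.0, 0.2, 0.6]
finger_gap: 85.4
time_s: 2.52
eef_pos: [407.8, 248.2, 80.5]
orientation: [0.0, 0.72, 0.694, -0.001]
contact_force: [0.2, -0.2, -0.1]
finger_gap: 85.2
t 2.52 tcp [407.8 248.2  80.5] m [388.7 195.6] yawx 87.93 tilt [-0.001 -0.001 -1.   ] F [ 0.2 -0.2 -0.1] Fm -0.19 -0.17 gap 85.2
row [ 0.0242 -0.0127  0.1912] -0.0007 rows 2.0
```

View pics/a1.png

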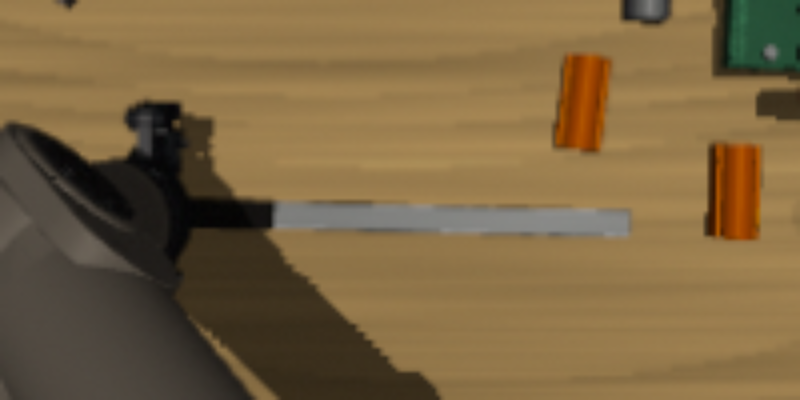

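The fingers straddle the black sleeve, with the jaw ends at picture (155,112) and the sleeve running up to (270,213). I'll descend.

```bash
python3 -m crank '[[0.024,-0.013,0.1,0],[0.024,-0.013,0.16,0],[0.024,-0.013,0.189,0],[0.024,-0.013,0.189,0],[0.024,-0.013,0.189,0]]' ; python3 -c "
from h import *
go([403,258,4],88.2)"
```

```text
time_s: 2.98
eef_pos: [404.1, 257.1, 5.6]
orientation: [0.001, 0.721, 0.693, -0.0]
contact_force: [0.0, 0.9, 0.6]
finger_gap: 85.4
t 2.98 tcp [404.1 257.1   5.6] m [397.3 199.9] yawx 87.73 tilt [ 0.001 -0.001 -1.   ] F [0.  0.9 0.6] Fm 0.91 0.04 gap 85.4
row [ 0.0022 -0.0027  0.0041] -0.0013 rows 1.0
```

```bash
python3 -m crank '[[0,0,0,0],[0,0,0.004,0],[0,0,0.004,0],[0,0,0.004,0],[0,0,0.004,0]]' 0 20; python3 -m crank '[[0,0,0,0],[0,0,0,0],[0,0,0,0]]'; python3 -c "
from h import *
st()"
```

```text
time_s: 3.4
eef_pos: [403.2, 258.6, 4.0]
orientation: [0.0, 0.72, 0.694, 0.0]
contact_force: [-11.6, 1.1, 8.6]
finger_gap: 25.6
time_s: 3.65
eef_pos: [402.6, 258.7, 4.0]
orientation: [-0.0, 0.72, 0.694, -0.0]
contact_force: [-2.3, -0.5, 5.8]
finger_gap: 21.4
t 3.65 tcp [402.6 258.7   4. ] m [398.8 201.5] yawx 87.9 tilt [-0. -0. -1.] F [-2.3 -0.5  5.8] Fm -0.61 2.25 gap 21.4
```

```bash
python3 -m crank '[[-0.003,0,-0.06,0],[-0.01,0,-0.12,0],[-0.02,0,-0.18,0],[-0.035,0,-0.24,0],[-0.048,0,-0.285,0]]'; python3 -m crank '[[0,0,0,0],[0,0,0,0],[0,0,0,0]]'; python3 -c "
from h import *
st()
for n in('scene','top'):
    c=camera(n);save(c['frame'],n+'2.png')
    W=pts(c);X,Y,Z=[W[...,i] for i in range(3)]
    m=(X>370)&(X<425)&(Y>-95)&(Y<185)&(Z>3)&(Z<160)
    P=W[m];print(n,np.polyfit(P[:,1],P[:,2],1),np.polyfit(P[:,1],P[:,0],1),np.percentile(P[:,1],[0.5,99]),np.median(P[P[:,1]<-40],0))
"
```

```text
time_s: 4.07
eef_pos: [402.0, 239.0, 118.1]
orientation: [-0.0, 0.72, 0.694, -0.0]
contact_force: [1.0, 1.4, -5.6]
finger_gap: 21.5
time_s: 4.32
eef_pos: [401.8, 239.0, 116.1]
orientation: [-0.0, 0.72, 0.694, -0.001]
contact_force: [0.8, 0.9, -3.1]
finger_gap: 21.7
t 4.32 tcp [401.8 239.  116.1] m [379.1 201. ] yawx 87.94 tilt [-0.001 -0.001 -1.   ] F [ 0.8  0.9 -3.1] Fm 0.93 -0.69 gap 21.7
scene [ 0.35317422 33.17081114] [4.22975426e-02 3.95385469e+02] [-76.72071202 183.78780764] [391.65469587 -58.33094479  13.65555556]
top [ 0.33940398 31.61543524] [2.33338565e-02 3.95431461e+02] [-86.05038791 183.68459554] [393.40096872 -60.75882056  12.92709388]
```

View pics/scene2.png

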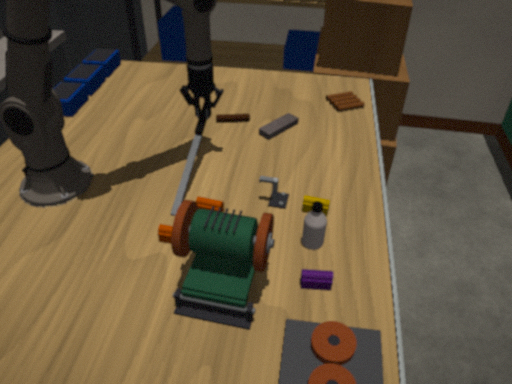

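The scene picture shows the handle gripped at (203,110) and the toe still resting on the bench at (175,212), sloped 0.345 as planned. I'll tighten the grip and lift.

```bash
python3 -m crank '[[0,0,0,0],[0,0,0,0],[0,0,0,0]]' 0 90; python3 -m crank '[[0,0,-0.06,0],[0,0,-0.12,0],[0,0,-0.18,0],[0,0,-0.22,0],[0,0,-0.22,0]]'; python3 -c "
from h import *
p=m2w(352,3)
go([p[0],p[1],204],86)
for n in('scene','top'):
    c=camera(n)
    W=pts(c);X,Y,Z=[W[...,i] for i in range(3)]
    m=(X>370)&(X<425)&(Y>-95)&(Y<160)&(Z>50)&(Z<220)
    P=W[m];print(n,np.polyfit(P[:,1],P[:,2],1),np.polyfit(P[:,1],P[:,0],1),np.percentile(P[:,1],[0.5,99]),np.median(P[P[:,1]<-40],0))
"
```

```text
time_s: 4.67
eef_pos: [401.8, 238.9, 116.7]
orientation: [-0.0, 0.72, 0.694, -0.001]
contact_force: [1.1, -1.1, -4.2]
finger_gap: 19.7
time_s: 5.08
eef_pos: [403.9, 241.3, 208.5]
orientation: [0.0, 0.72, 0.694, 0.003]
contact_force: [0.5, 0.5, -6.3]
finger_gap: 19.5
t 5.08 tcp [403.9 241.3 208.5] m [381.5 199. ] yawx 87.84 tilt [ 0.006  0.004 -1.   ] F [ 0.5  0.5 -6.3] Fm 0.51 -0.46 gap 19.5
row [-0.0896  0.4872  0.0136] 0.0051 rows 5.0
scene [  0.37767029 118.06658071] [3.53785410e-02 3.97193369e+02] [-73.15501481 157.20508377] [394.81922104 -57.74561303  96.43949019]
top [  0.36820603 118.88148869] [3.41833247e-02 3.94820743e+02] [-73.72076508 159.14975129] [392.73470989 -57.39988602  97.96990255]
```

```bash
python3 -m crank '[[-0.09,0.1,0.01,0],[-0.09,0.2,0.01,0.005],[-0.09,0.3,0.01,0.005],[-0.09,0.4,0.01,0.005],[-0.09,0.487,0.01,0.005]]';python3 -m crank '[[0,0,0,0],[0,0,0,0],[0,0,0,0]]'
cat > bar.py <<'E'
from h import *
import sys
def barfit(c,xlo=-60,xhi=235,zlo=-10,yc=0,yw=30,save_=None):
    W=pts(c);d=W[...,:2]-O;xm=d@XM;ym=d@YM;Z=W[...,2]
    f=c['frame'].astype(int)
    return W,xm,ym,Z
if __name__=='__main__':
    s,p,R=st()
    tm=w2m(p)
    for n in('scene','top'):
        c=camera(n);save(c['frame'],sys.argv[1]+n+'.png')
        W,xm,ym,Z=barfit(c)
        # bar steel: near predicted line
        k=float(sys.argv[2])if len(sys.argv)>2 else .37
        zl=p[2]+4+(xm-tm[0])*k
        fr=c['frame'].astype(int); notgreen=(fr[...,1]-fr[...,0])<25
        m=(xm>20)&(xm<tm[0]-75)&(abs(Z-zl)<14)&(abs(ym-tm[1])<45)&notgreen
        P=np.c_[xm[m],ym[m],Z[m]]
        if len(P)<20: print(n,'few',len(P));continue
        a=np.polyfit(P[:,0],P[:,2],1);r=P[:,2]-np.polyval(a,P[:,0]);P=P[abs(r)<4]
        a=np.polyfit(P[:,0],P[:,2],1);b=np.polyfit(P[:,0],P[:,1],1)
        print(n,len(P),'slope',a[0].round(3),'ztop@56',np.polyval(a,56).round(1),'@0',a[1].round(1),'| y@0',b[1].round(1),'y@187',np.polyval(b,187).round(1),'x range',np.percentile(P[:,0],[.5,99.5]).round(1))
E
python3 bar.py b1
```

```text
time_s: 5.6
eef_pos: [596.4, 194.2, 197.8]
orientation: [-0.001, 0.732, 0.682, -0.003]
contact_force: [0.3, 0.5, -4.8]
finger_gap: 19.7
time_s: 5.85
eef_pos: [593.6, 196.3, 198.1]
orientation: [-0.002, 0.731, 0.683, -0.003]
contact_force: [0.2, 0.4, -4.5]
finger_gap: 19.5
t 5.85 tcp [593.6 196.3 198.1] m [349.9   6.6] yawx 86.1 tilt [-0.007 -0.    -1.   ] F [ 0.2  0.4 -4.5] Fm 0.46 -0.14 gap 19.5
scene 638 slope 0.367 ztop@56 91.0 @0 70.5 | y@0 5.5 y@187 5.2 x range [ 35.4 273.6]
top 598 slope 0.363 ztop@56 92.8 @0 72.5 | y@0 5.6 y@187 6.6 x range [ 36.1 273.2]
```

View pics/b1top.png

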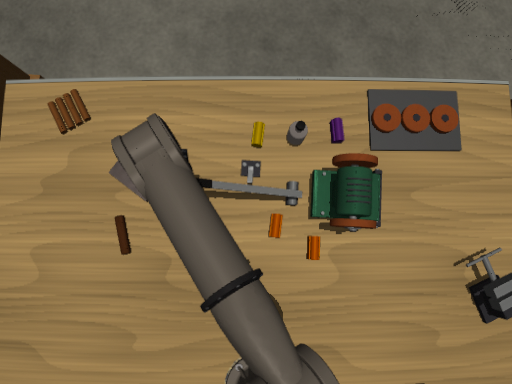

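The top picture shows the bar lying over the fulcrum line, toe at about (300,194) just before the lip at (310,193), and passing the keeper at (250,172) on its open side. I'll lower it in front of the lip.

```bash
python3 -m crank '[[-0.04,0.002,0.03,0],[-0.047,0.003,0.06,0],[-0.047,0.003,0.09,0],[-0.047,0.003,0.1,0],[-0.047,0.003,0.1,0]]';python3 -m crank '[[0,0,0,0],[0,0,0,0]]'; python3 bar.py b2
```

```text
time_s: 6.37
eef_pos: [593.6, 177.9, 160.2]
orientation: [-0.001, 0.73, 0.683, -0.001]
contact_force: [-0.6, -0.4, -5.3]
finger_gap: 19.8
time_s: 6.53
eef_pos: [595.7, 178.6, 162.5]
orientation: [0.0, 0.73, 0.683, 0.001]
contact_force: [-0.5, 0.7, -4.3]
finger_gap: 19.5
t 6.53 tcp [595.7 178.6 162.5] m [332.4   3.3] yawx 86.16 tilt [ 0.002  0.001 -1.   ] F [-0.5  0.7 -4.3] Fm 0.66 0.58 gap 19.5
scene 527 slope 0.367 ztop@56 61.0 @0 40.4 | y@0 0.9 y@187 1.2 x range [ 51.7 255.5]
top 545 slope 0.369 ztop@56 61.7 @0 41.1 | y@0 1.1 y@187 2.4 x range [ 22.7 255.6]
```

```bash
python3 -m crank '[[0,-0.003,0.006,0],[0,-0.005,0.012,0],[0,-0.005,0.016,0],[0,-0.005,0.016,0]]';python3 -m crank '[[0,0,0,0],[0,0,0,0]]'; python3 bar.py b3
```

```text
time_s: 6.97
eef_pos: [593.1, 177.2, 154.4]
orientation: [-0.0, 0.731, 0.683, -0.001]
contact_force: [-0.4, 0.5, -5.3]
finger_gap: 19.4
time_s: 7.13
eef_pos: [593.6, 177.4, 155.0]
orientation: [0.0, 0.731, 0.682, 0.0]
contact_force: [-0.4, -0.5, -5.8]
finger_gap: 19.6
t 7.13 tcp [593.6 177.4 155. ] m [331.    5.3] yawx 86.07 tilt [ 0.  0. -1.] F [-0.4 -0.5 -5.8] Fm -0.57 0.33 gap 19.6
scene 504 slope 0.366 ztop@56 54.7 @0 34.2 | y@0 3.5 y@187 3.5 x range [ 55.6 254.1]
top 546 slope 0.367 ztop@56 55.0 @0 34.4 | y@0 4.5 y@187 4.6 x range [ 20.8 254.5]
```

```bash
python3 -m crank '[[-0.014,0,0.005,0],[-0.03,0,0.011,0],[-0.046,0,0.017,0],[-0.058,0,0.0213,0],[-0.065,0,0.024,0]]';python3 -m crank '[[0,0,0,0],[0,0,0,0]]'; python3 bar.py b4
```

```text
time_s: 7.65
eef_pos: [591.8, 149.1, 144.8]
orientation: [0.0, 0.732, 0.682, -0.001]
contact_force: [0.2, 0.2, -5.0]
finger_gap: 19.5
time_s: 7.82
eef_pos: [591.8, 151.1, 145.4]
orientation: [-0.0, 0.731, 0.682, -0.0]
contact_force: [0.2, -0.3, -5.6]
finger_gap: 19.6
t 7.82 tcp [591.8 151.1 145.4] m [304.7   5.3] yawx 86.03 tilt [-0.  0. -1.] F [ 0.2 -0.3 -5.6] Fm -0.26 -0.18 gap 19.6
scene 457 slope 0.364 ztop@56 54.6 @0 34.2 | y@0 4.2 y@187 3.6 x range [ 56.4 227.1]
top 470 slope 0.369 ztop@56 54.7 @0 34.0 | y@0 4.9 y@187 4.5 x range [ 20.6 227.9]
```

```bash
python3 -m crank '[[-0.0025,0,0.001,0],[-0.005,0,0.002,0],[-0.0075,0,0.003,0],[-0.01,0,0.0037,0],[-0.01,0,0.0037,0]]';python3 -c "
from h import *
st()"; python3 -m crank '[[-0.002,0,0.001,0],[-0.004,0,0.0015,0],[-0.006,0,0.0022,0],[-0.006,0,0.0022,0]]';python3 -c "
from h import *
st()"
```

```text
time_s: 8.33
eef_pos: [591.5, 147.0, 143.8]
orientation: [0.0, 0.731, 0.682, -0.0]
contact_force: [0.4, -0.1, -5.7]
finger_gap: 19.5
t 8.33 tcp [591.5 147.  143.8] m [300.6   5.3] yawx 86.05 tilt [-0.    -0.001 -1.   ] F [ 0.4 -0.1 -5.7] Fm -0.09 -0.45 gap 19.5
time_s: 8.67
eef_pos: [591.3, 144.7, 143.0]
orientation: [0.0, 0.731, 0.682, -0.0]
contact_force: [0.0, -1.0, -5.2]
finger_gap: 19.5
t 8.67 tcp [591.3 144.7 143. ] m [298.3   5.3] yawx 86.06 tilt [-0. -0. -1.] F [ 0.  -1.  -5.2] Fm -1.03 -0.08 gap 19.5
```

```bash
for i in 1; do python3 -m crank '[[-0.0025,0,0.0009,0],[-0.005,0,0.0018,0],[-0.005,0,0.0018,0]]' | grep -E 'force|eef'; done; python3 -m crank '[[-0.0025,0,0.0009,0],[-0.005,0,0.0018,0],[-0.005,0,0.0018,0]]' | grep -E 'force|eef'
```

```text
eef_pos: [591.2, 142.6, 142.3]
contact_force: [-0.6, -0.6, -5.5]
eef_pos: [591.1, 140.6, 141.5]
contact_force: [0.0, -0.3, -5.2]
```

```bash
python3 -m crank '[[-0.0025,0,0.0009,0],[-0.005,0,0.0018,0],[-0.005,0,0.0018,0]]' | grep -E 'force|eef'
```

```text
eef_pos: [590.9, 138.7, 140.8]
contact_force: [-0.1, -0.5, -5.6]
```

```bash
python3 -m crank '[[-0.0025,0,0.0009,0],[-0.005,0,0.0018,0],[-0.005,0,0.0018,0]]' | grep -E 'force|eef'; python3 bar.py b5
```

```text
eef_pos: [590.8, 136.6, 140.1]
contact_force: [-0.3, 0.3, -4.9]
t 9.67 tcp [590.8 136.6 140.1] m [290.2   5.3] yawx 86.05 tilt [-0.    -0.001 -1.   ] F [-0.3  0.3 -4.9] Fm 0.26 0.36 gap 19.5
scene 411 slope 0.363 ztop@56 54.9 @0 34.5 | y@0 4.3 y@187 3.2 x range [ 56.  213.4]
top 445 slope 0.369 ztop@56 54.9 @0 34.2 | y@0 4.9 y@187 4.6 x range [ 20.8 214.2]
```

```bash
python3 -m crank '[[-0.0025,0,0.0009,0],[-0.005,0,0.0018,0],[-0.005,0,0.0018,0]]' | grep -E 'force|eef'
```

```text
eef_pos: [590.6, 134.6, 139.4]
contact_force: [-0.8, -0.2, -5.4]
```

```bash
python3 -m crank '[[-0.0025,0,0.0009,0],[-0.005,0,0.0018,0],[-0.005,0,0.0018,0]]' | grep -E 'force|eef'
```

```text
eef_pos: [590.5, 132.6, 138.7]
contact_force: [-0.3, 0.1, -5.1]
```

```bash
python3 -m crank '[[-0.0025,0,0.0009,0],[-0.005,0,0.0018,0],[-0.005,0,0.0018,0]]' | grep -E 'force|eef'
```

```text
eef_pos: [590.4, 130.6, 137.9]
contact_force: [-0.7, -0.4, -4.9]
```

```bash
python3 -m crank '[[-0.0025,0,0.0009,0],[-0.005,0,0.0018,0],[-0.005,0,0.0018,0]]' | grep -E 'force|eef'
```

```text
eef_pos: [590.2, 128.7, 137.2]
contact_force: [-0.0, -0.0, -6.2]
```

```bash
python3 -m crank '[[-0.0025,0,0.0009,0],[-0.005,0,0.0018,0],[-0.005,0,0.0018,0]]' | grep -E 'force|eef'
```

```text
eef_pos: [590.1, 126.7, 136.5]
contact_force: [1.3, -0.5, -5.5]
```

```bash
python3 -m crank '[[-0.0025,0,0.0009,0],[-0.005,0,0.0018,0],[-0.005,0,0.0018,0]]' | grep -E 'force|eef'
```

```text
eef_pos: [589.9, 124.7, 135.8]
contact_force: [-0.2, -0.4, -5.6]
```

```bash
python3 -m crank '[[-0.0025,0,0.0009,0],[-0.005,0,0.0018,0],[-0.005,0,0.0018,0]]' | grep -E 'force|eef'
```

```text
eef_pos: [589.8, 122.7, 135.1]
contact_force: [-0.1, -0.5, -5.1]
```

```bash
python3 bar.py b6; python3 -m crank '[[-0.0025,0,0.0009,0],[-0.005,0,0.0018,0],[-0.005,0,0.0018,0]]' | grep -E 'force|eef'
```

```text
t 11.52 tcp [589.8 122.7 135.1] m [276.2   5.3] yawx 86.05 tilt [-0. -0. -1.] F [-0.1 -0.5 -5.1] Fm -0.5 0.04 gap 19.6
scene 385 slope 0.361 ztop@56 55.1 @0 34.9 | y@0 4.3 y@187 3.4 x range [ 55.4 200.9]
top 399 slope 0.368 ztop@56 54.9 @0 34.3 | y@0 5.2 y@187 4.3 x range [ 20.5 200.2]
eef_pos: [589.8, 121.4, 134.5]
contact_force: [0.6, -0.2, -5.2]
```

```bash
python3 -m crank '[[0,0,0,0]]' | grep -E 'force|eef'; python3 -c "
from h import *
st()"
```

```text
eef_pos: [589.8, 121.5, 134.6]
contact_force: [0.1, -0.1, -5.3]
t 11.95 tcp [589.8 121.5 134.6] m [275.    5.2] yawx 86.09 tilt [ 0.     0.001 -1.   ] F [ 0.1 -0.1 -5.3] Fm -0.05 -0.13 gap 20.1
```

```bash
python3 -m crank '[[-0.0012,0,0.0004,0],[-0.0025,0,0.0009,0],[-0.0025,0,0.0009,0]]' | grep -E 'force|eef|gap'
```

```text
eef_pos: [589.7, 121.0, 134.3]
contact_force: [-0.0, 1.8, -4.1]
finger_gap: 19.3
```

```bash
python3 -m crank '[[-0.0012,0,0.0004,0],[-0.0018,0,0.0006,0],[-0.0018,0,0.0006,0]]' | grep -E 'force|eef|gap'
```

```text
eef_pos: [589.6, 120.4, 134.2]
contact_force: [1.1, 3.5, -3.9]
finger_gap: 19.7
```

```bash
python3 -m crank '[[-0.0008,0,0.0002,0],[-0.0012,0,0.0003,0],[-0.0012,0,0.0003,0]]' | grep -E 'force|eef|gap'
```

```text
eef_pos: [589.7, 120.0, 134.1]
contact_force: [-0.1, 4.7, -3.6]
finger_gap: 19.6
```

```bash
python3 bar.py b7;  python3 -m crank '[[0,0,0,0],[0,0,0,0],[0,0,0,0]]' | grep -E 'force|eef|gap'
```

```text
t 12.7 tcp [589.7 120.  134.1] m [273.5   5.2] yawx 86.11 tilt [ 0.001  0.001 -1.   ] F [-0.1  4.7 -3.6] Fm 4.71 0.45 gap 19.6
scene 377 slope 0.363 ztop@56 55.0 @0 34.6 | y@0 3.4 y@187 3.5 x range [ 55.4 197.3]
top 384 slope 0.372 ztop@56 54.9 @0 34.0 | y@0 4.9 y@187 4.2 x range [ 20.7 197.4]
eef_pos: [589.7, 119.7, 134.0]
contact_force: [0.3, 4.4, -3.4]
finger_gap: 19.5
```

The toe meets the stop at about 4.5 N, held for more than 0.3 s with the base still down. Next I draw back 7 mm along the bar.

```bash
python3 -m crank '[[0.004,0,-0.0015,0],[0.01,0,-0.0036,0],[0.0175,0,-0.006,0],[0.0175,0,-0.006,0]]' - 60| grep -E 'force|eef|gap';  python3 -m crank '[[0.002,0,0.008,0],[0.004,0,0.016,0],[0.006,0,0.024,0],[0.009,0,0.035,0],[0.009,0,0.035,0]]' | grep -E 'force|eef|gap'; python3 bar.py b8 .32
```

```text
eef_pos: [589.8, 124.3, 135.6]
contact_force: [-0.3, 0.4, -5.7]
finger_gap: 19.3
eef_pos: [590.1, 129.0, 121.8]
contact_force: [-1.5, 0.4, -0.4]
finger_gap: 19.6
t 13.8 tcp [590.1 129.  121.8] m [282.5   5.4] yawx 86.13 tilt [-0.    -0.002 -1.   ] F [-1.5  0.4 -0.4] Fm 0.32 1.52 gap 19.6
scene 377 slope 0.314 ztop@56 51.3 @0 33.7 | y@0 3.3 y@187 3.4 x range [ 58.7 206.3]
top 394 slope 0.327 ztop@56 50.7 @0 32.4 | y@0 4.9 y@187 4.2 x range [ 22.5 206.1]
```

```bash
python3 -m crank '[[0.004,0,0.01,0],[0.007,0,0.02,0],[0.01,0,0.03,0],[0.013,0,0.04,0],[0.016,0,0.05,0]]' | grep -E 'force|eef|gap'; python3 bar.py b9 .25
```

```text
eef_pos: [591.7, 136.1, 104.3]
contact_force: [-2.1, -1.0, 10.9]
finger_gap: 19.7
t 14.32 tcp [591.7 136.1 104.3] m [289.7   4.3] yawx 85.93 tilt [ 0.003  0.001 -1.   ] F [-2.1 -1.  10.9] Fm -1.12 2.02 gap 19.7
scene 374 slope 0.228 ztop@56 51.1 @0 38.3 | y@0 5.6 y@187 0.7 x range [ 58.2 213. ]
top 382 slope 0.246 ztop@56 49.0 @0 35.2 | y@0 4.4 y@187 3.2 x range [ 21.3 214.3]
```

```bash
python3 -m crank '[[0.003,-0.001,0.012,0],[0.006,-0.002,0.024,0],[0.008,-0.002,0.036,0],[0.01,-0.002,0.048,0],[0.012,-0.002,0.06,0]]' | grep -E 'force|eef|gap'; python3 bar.py c1 .15
```

```text
eef_pos: [592.4, 144.2, 81.3]
contact_force: [-0.6, 1.7, 9.9]
finger_gap: 19.6
t 14.83 tcp [592.4 144.2  81.3] m [297.8   4.1] yawx 86.15 tilt [ 0.006  0.005 -1.   ] F [-0.6  1.7  9.9] Fm 1.69 0.72 gap 19.6
scene 371 slope 0.14 ztop@56 50.6 @0 42.8 | y@0 6.4 y@187 -0.5 x range [ 59.  221.8]
top 406 slope 0.16 ztop@56 48.3 @0 39.4 | y@0 6.5 y@187 0.7 x range [ 24.5 220.7]
```

View pics/c1scene.png

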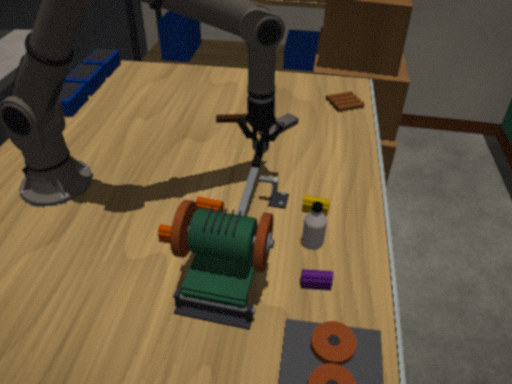

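The scene picture shows the bar passing left of the keeper hook at (265,180), held at (258,165). The fit probably includes keeper pixels, so I'll mask those out.

```bash
sed -i 's/m=(xm>20)/m=(xm>20)\&~((abs(xm-187)<20)\&(ym<float(sys.argv[3] if len(sys.argv)>3 else -9)))/' bar.py; python3 bar.py c2 .15 -9; python3 -m crank '[[0,0,0,0]]' | grep -E 'force|eef|gap'
```

```text
t 14.93 tcp [591.9 144.7  80.5] m [298.3   4.7] yawx 86.08 tilt [ 0.005  0.006 -1.   ] F [-0.8  2.5  8.6] Fm 2.47 1.0 gap 19.6
scene 355 slope 0.132 ztop@56 50.6 @0 43.3 | y@0 3.3 y@187 2.8 x range [ 58.2 221.9]
top 403 slope 0.157 ztop@56 48.3 @0 39.5 | y@0 3.0 y@187 4.3 x range [ 24.8 221.4]
eef_pos: [592.0, 144.6, 80.9]
contact_force: [-1.2, 2.6, 7.8]
finger_gap: 19.4
```

```bash
python3 -m crank '[[0.003,0,0.015,0],[0.005,0,0.03,0],[0.006,0,0.045,0],[0.007,0,0.06,0],[0.008,0,0.067,0]]' | grep -E 'force|eef|gap';  python3 -m crank '[[0,0,0,0],[0,0,0,0]]' | grep -E 'force|eef|gap'; python3 bar.py c3 .05 -9
```

```text
eef_pos: [593.1, 150.0, 55.0]
contact_force: [-0.1, 3.5, 12.6]
finger_gap: 19.5
eef_pos: [593.2, 150.0, 55.4]
contact_force: [-0.9, 3.6, 11.5]
finger_gap: 19.7
t 15.7 tcp [593.2 150.   55.4] m [303.6   3.7] yawx 86.26 tilt [ 0.008  0.008 -1.   ] F [-0.9  3.6 11.5] Fm 3.53 1.19 gap 19.7
scene 330 slope 0.034 ztop@56 50.6 @0 48.6 | y@0 2.8 y@187 2.5 x range [ 60.1 228.1]
top 400 slope 0.048 ztop@56 48.7 @0 46.0 | y@0 4.1 y@187 3.5 x range [ 25.1 227.5]
```

The bar is levered up: slope 0.04, base raised about 13 mm, and the top at the keeper is about 57 mm, under the 61 mm lip. I'll swing it in two halves.

```bash
python3 -m crank '[[0,0,0.005,0],[0,0.02,0.008,0.0042],[-0.001,0.04,0.008,0.0084],[-0.003,0.06,0.008,0.0126],[-0.0042,0.079,0.008,0.0167]]' | grep -E 'force|eef|gap';  python3 -m crank '[[0,0,0,0],[0,0,0,0]]' | grep -E 'force|eef|gap'; python3 bar.py d1 .04 -80
python3 - <<'E'
from h import *
c=camera('top');f=cv2.resize(c['frame'][140:220,190:310],None,fx=6,fy=6,interpolation=cv2.INTER_CUBIC);save(f,'d1crop.png')
E
```

```text
eef_pos: [621.6, 146.6, 51.6]
contact_force: [-5.2, 3.5, 14.3]
finger_gap: 20.0
eef_pos: [624.7, 146.0, 52.4]
contact_force: [-1.9, 4.7, 12.5]
finger_gap: 19.7
t 16.38 tcp [624.7 146.   52.4] m [301.9 -27.9] yawx 80.2 tilt [ 0.008  0.008 -1.   ] F [-1.9  4.7 12.5] Fm 4.56 2.22 gap 19.7
scene 321 slope 0.017 ztop@56 50.8 @0 49.9 | y@0 7.8 y@187 -21.3 x range [ 59.  226.1]
top 368 slope 0.035 ztop@56 49.1 @0 47.1 | y@0 6.0 y@187 -14.6 x range [ 24.2 222.9]
```

View pics/d1crop.png

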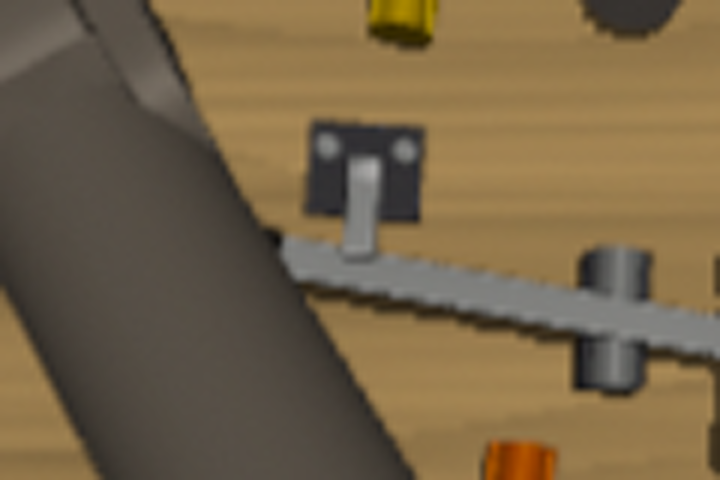

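The crop shows the hook tip at (358,250) reaching over the bar, so the bar is passing under it without contact. I'll do the second half.

Run:
```python
from h import *
p=m2w(297.3,-61); go([p[0],p[1],52],74)
```

```text
t 16.53 tcp [624.7 146.   52.6] m [301.9 -28. ] yawx 80.19 tilt [ 0.008  0.008 -1.   ] F [-0.8  4.4 11.4] Fm 4.32 1.06 gap 19.6
row [-0.003   0.0833  0.0021] 0.0172 rows 1.0
```

```bash
python3 -m crank '[[0,0.017,0.001,0.0035],[0,0.034,0.001,0.007],[-0.001,0.05,0.001,0.0105],[-0.002,0.067,0.001,0.014],[-0.003,0.083,0.001,0.017]]' | grep -E 'force|eef|gap';  python3 -m crank '[[0,0,0,0],[0,0,0,0]]' | grep -E 'force|eef|gap'; python3 bar.py d2 .04 -80
python3 - <<'E'
from h import *
c=camera('top');f=cv2.resize(c['frame'][140:220,190:310],None,fx=6,fy=6,interpolation=cv2.INTER_CUBIC);save(f,'d2crop.png')
W=pts(c);d=W[...,:2]-O;xm=d@XM;ym=d@YM;Z=W[...,2]
for a,b in((140,176),(198,225)):
    m=(xm>a)&(xm<b)&(Z>46)&(Z<64)&(ym>-75)&(ym<0);P=ym[m];print(a,b,m.sum(),np.percentile(P,[3,50,97]).round(1),np.median(Z[m]).round(1))
m=(abs(xm-187)<14)&(Z>69)&(Z<85)&(ym>-80)&(ym<0);print('keeper top y',np.percentile(ym[m],[2,98]).round(1),'x',np.percentile(xm[m],[2,98]).round(1))
E
```

```text
eef_pos: [653.5, 139.1, 51.2]
contact_force: [-6.8, 3.0, 12.6]
finger_gap: 19.7
eef_pos: [656.2, 138.3, 51.9]
contact_force: [-2.1, 2.3, 13.1]
finger_gap: 19.5
t 17.12 tcp [656.2 138.3  51.9] m [296.4 -59.9] yawx 74.0 tilt [ 0.005  0.007 -1.   ] F [-2.1  2.3 13.1] Fm 2.16 2.23 gap 19.5
scene 233 slope 0.022 ztop@56 49.9 @0 48.7 | y@0 1.2 y@187 -38.9 x range [ 62.4 220.3]
top 157 slope 0.091 ztop@56 42.7 @0 37.6 | y@0 -19.4 y@187 -29.3 x range [ 48.2 204.2]
140 176 72 [-36.9 -26.5 -17.6] 52.4
198 225 14 [-46.9 -41.3 -33.2] 53.9
keeper top y [-64.9 -18.8] x [179.8 194.6]
```

View pics/d2crop.png

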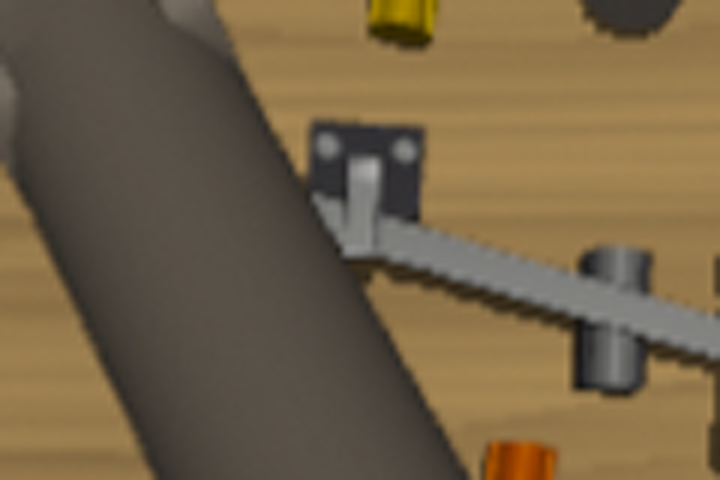

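The picture and the depth estimate disagree by a few mm. I'll overlay the projected models to settle it.

```bash
cat > ov.py <<'E'
from h import *
import sys
def ov(name,kc,bar,box,sc,out,zt):
    # kc: keeper centre m; bar: (y at 187, slope)
    c=camera(name);x0,y0,x1,y1=box
    f=cv2.resize(c['frame'][y0:y1,x0:x1],None,fx=sc,fy=sc,interpolation=cv2.INTER_NEAREST)
    def poly(ps,col):
        X=[[*m2w(a,b),z] for a,b,z in ps];q=(proj(c,X)-[x0,y0]+0.5)*sc
        cv2.polylines(f,[q.astype(np.int32).reshape(-1,1,2)],True,col,1)
    kx,ky=kc
    poly([(kx-8,ky-30,75),(kx+8,ky-30,75),(kx+8,ky+20,75),(kx-8,ky+20,75)],(255,0,0))
    yb,s=bar;n=10/np.cos(np.arctan(s))
    poly([(60,yb+s*(60-187)-n,zt),(225,yb+s*38-n,zt),(225,yb+s*38+n,zt),(60,yb+s*(60-187)+n,zt)],(255,255,0))
    poly([(56.4-17,-35,20),(56.4+17,-35,20),(56.4+17,35,20),(56.4-17,35,20)],(0,255,255))
    poly([(0,-70,65),(0,70,65)],(255,0,255))
    save(f,out)
a=[float(v) for v in sys.argv[1:6]]
ov('top',(a[0],a[1]),(a[2],a[3]),(225,150,325,230),8,sys.argv[6]+'_t.png',a[4])
ov('scene',(a[0],a[1]),(a[2],a[3]),(225,150,315,220),8,sys.argv[6]+'_s.png',a[4])
E
python3 ov.py 187.4 -36.7 -34.5 -0.214 57 o1
```

```text
(no output)
```

View pics/o1_t.png

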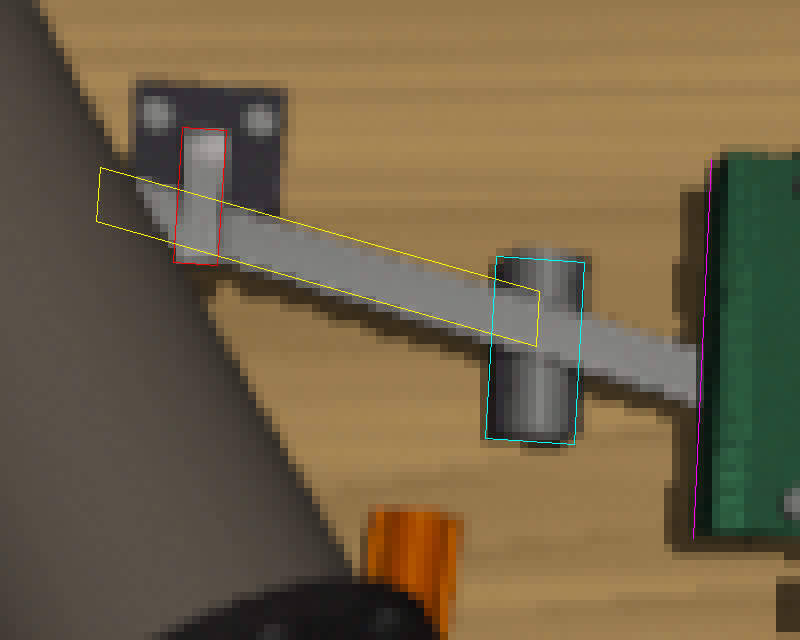

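View pics/o1_s.png

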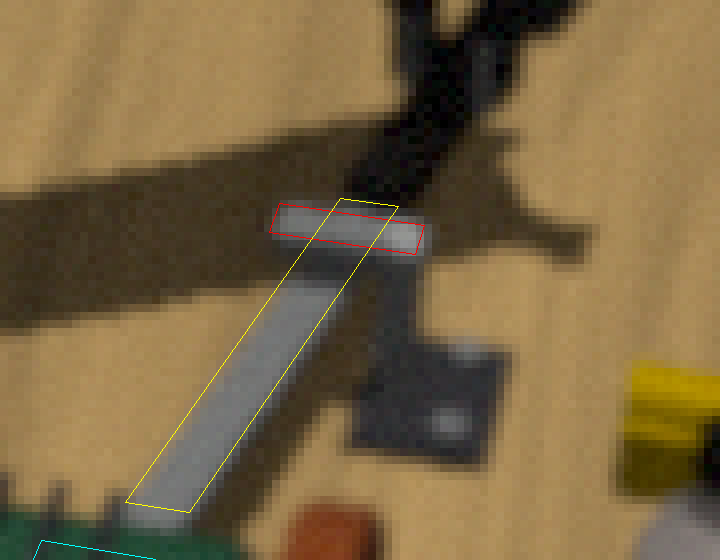

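Both keeper outlines fit. The bar sits about 2 mm towards the open side of the pocket middle, so I'll nudge it 3 mm at the grip and then raise it slowly.

```bash
python3 -m crank '[[0,0.004,0,0],[0,0.0075,0,0],[0,0.0075,-0.005,0],[0,0.0075,-0.01,0],[0,0.0075,-0.015,0]]' | grep -E 'force|eef|gap';  python3 -m crank '[[0,0,-0.003,0],[0,0,-0.006,0],[0,0,-0.009,0],[0,0,-0.01,0]]' | grep -E 'force|eef|gap'; python3 bar.py d3 .06 -80|head -1;python3 ov.py 187.4 -36.7 -36 -0.225 60 o2
```

```text
eef_pos: [657.0, 137.8, 56.8]
contact_force: [-4.6, 2.9, 8.1]
finger_gap: 19.5
eef_pos: [657.2, 137.4, 60.1]
contact_force: [-2.5, 2.7, 6.6]
finger_gap: 19.6
t 18.12 tcp [657.2 137.4  60.1] m [295.6 -60.9] yawx 73.93 tilt [ 0.001  0.008 -1.   ] F [-2.5  2.7  6.6] Fm 2.54 2.66 gap 19.6
```

View pics/o2_t.png

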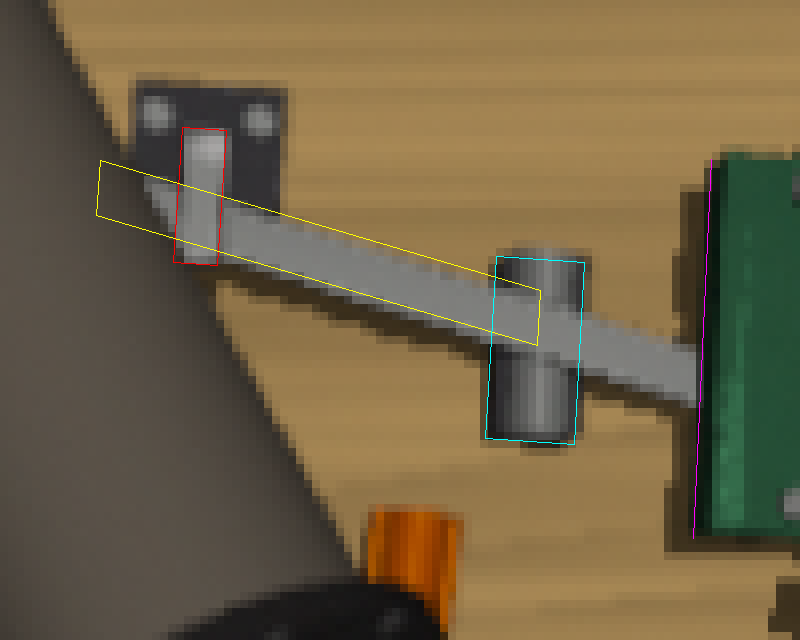

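View pics/o2_s.png

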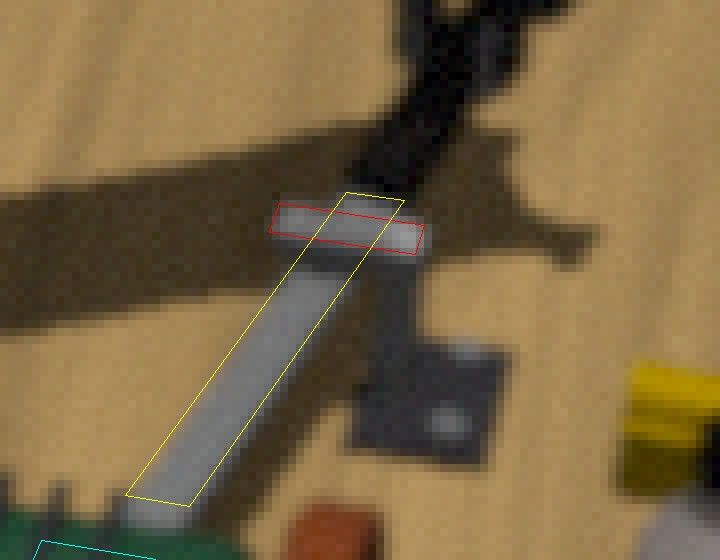

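```bash
python3 -m crank '[[0,0.004,0,0],[0,0.008,0,0],[0,0.011,-0.003,0],[0,0.011,-0.006,0],[0,0.011,-0.006,0]]' | grep -E 'force|eef|gap'; python3 bar.py d4 .06 -80|head -1;python3 ov.py 187.4 -36.7 -37 -0.24 61 o3
```

```text
eef_pos: [658.9, 136.8, 61.5]
contact_force: [-6.0, 2.3, 6.1]
finger_gap: 19.4
t 18.73 tcp [658.9 136.8  61.5] m [295.1 -62.7] yawx 73.9 tilt [-0.004  0.008 -1.   ] F [-6.   2.3  6.1] Fm 1.89 6.13 gap 19.4
```

View pics/o3_t.png

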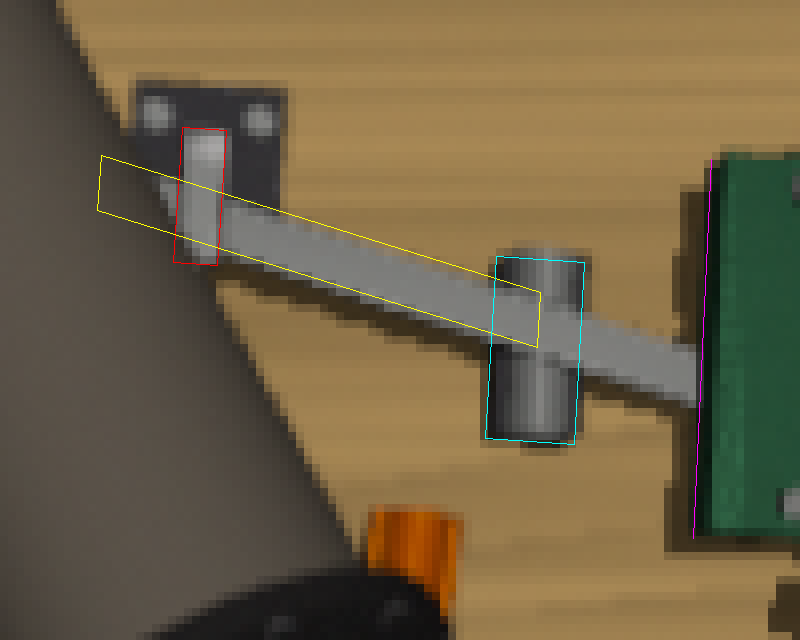

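```bash
cat > ym.py <<'E'
from h import *
def meas():
    c=camera('top');W=pts(c);d=W[...,:2]-O;xm=d@XM;ym=d@YM;Z=W[...,2]
    xs=[];ys=[];zs=[]
    for x in range(78,176,7):
        m=(xm>=x)&(xm<x+7)&(Z>44)&(Z<66)&(ym<20)&(ym>-65)
        if m.sum()<6: continue
        # sides visible on +y side? top view nearly vertical
        lo,hi=ym[m].min(),ym[m].max(); xs.append(x+3.5);ys.append((lo+hi)/2);zs.append(np.median(Z[m]))
    a=np.polyfit(xs,ys,1);b=np.polyfit(xs,zs,1)
    print('bar y@187 %.1f slope %.3f y@0 %.1f z@187 %.1f zslope %.3f'%(np.polyval(a,187),a[0],a[1],np.polyval(b,187),b[0]),'res',np.std(np.array(ys)-np.polyval(a,xs)).round(2))
    m=(abs(xm-187)<14)&(Z>68)&(Z<85)&(ym>-80)&(ym<0);print('keeper y',ym[m].min().round(1),ym[m].max().round(1),np.median(Z[m]).round(1))
meas()
E
python3 ym.py; python3 ov.py 187.4 -36.7 -34 -0.24 58 o4
```

```text
bar y@187 -35.8 slope -0.245 y@0 10.1 z@187 57.5 zslope 0.046 res 0.42
keeper y -65.5 -18.6 74.3
```

View pics/o4_s.png

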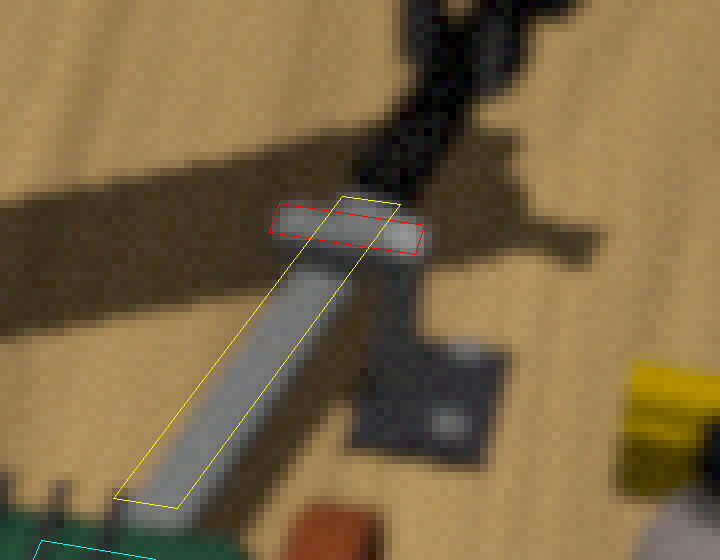

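The bar is within about 1 mm of the pocket middle by the point cloud, so I'll ease it up.

```bash
python3 -m crank '[[0,0,-0.003,0],[0,0,-0.006,0],[0,0,-0.009,0],[0,0,-0.012,0],[0,0,-0.012,0]]' | grep -E 'force|eef|gap'; python3 bar.py d5 .06 -80|head -1;python3 ym.py
```

```text
eef_pos: [659.2, 136.2, 65.7]
contact_force: [-6.5, 3.0, 4.0]
finger_gap: 19.4
t 19.5 tcp [659.2 136.2  65.7] m [294.5 -63. ] yawx 73.85 tilt [-0.004  0.008 -1.   ] F [-6.5  3.   4. ] Fm 2.53 6.67 gap 19.4
bar y@187 -35.5 slope -0.240 y@0 9.3 z@187 60.6 zslope 0.077 res 0.37
keeper y -66.3 -18.8 73.6
```

```bash
python3 -m crank '[[0,0,-0.0025,0],[0,0,-0.005,0],[0,0,-0.0075,0],[0,0,-0.0075,0]]' | grep -E 'force|eef|gap'; python3 bar.py d6 .06 -80|head -1;python3 ym.py
```

```text
eef_pos: [659.2, 135.9, 68.3]
contact_force: [-5.3, 2.9, 3.4]
finger_gap: 19.2
t 19.98 tcp [659.2 135.9  68.3] m [294.3 -63.1] yawx 73.83 tilt [-0.004  0.008 -1.   ] F [-5.3  2.9  3.4] Fm 2.57 5.47 gap 19.2
bar y@187 -35.9 slope -0.243 y@0 9.5 z@187 61.2 zslope 0.079 res 0.4
keeper y -66.4 -18.7 74.1
```

```bash
python3 -m crank '[[0,0,-0.0025,0],[0,0,-0.005,0],[0,0,-0.0075,0],[0,0,-0.0075,0]]' | grep -E 'force|eef|gap'; python3 bar.py d7 .06 -80|head -1;python3 ym.py
```

```text
eef_pos: [659.8, 135.1, 71.3]
contact_force: [-4.2, 2.0, 3.8]
finger_gap: 19.5
t 20.47 tcp [659.8 135.1  71.3] m [293.4 -63.7] yawx 73.96 tilt [-0.003  0.006 -1.   ] F [-4.2  2.   3.8] Fm 1.7 4.28 gap 19.5
bar y@187 -36.4 slope -0.249 y@0 10.1 z@187 63.2 zslope 0.092 res 0.32
keeper y -65.8 -19.0 73.7
```

```bash
python3 -m crank '[[0,0,-0.0025,0],[0,0,-0.005,0],[0,0,-0.005,0]]' | grep -E 'force|eef|gap'; python3 bar.py d8 .06 -80|head -1;python3 ym.py
```

```text
eef_pos: [659.6, 134.8, 71.7]
contact_force: [-4.2, 3.4, -1.2]
finger_gap: 19.4
t 20.87 tcp [659.6 134.8  71.7] m [293.1 -63.5] yawx 73.83 tilt [-0.004  0.006 -1.   ] F [-4.2  3.4 -1.2] Fm 3.06 4.39 gap 19.4
bar y@187 -36.6 slope -0.253 y@0 10.7 z@187 63.8 zslope 0.099 res 0.31
keeper y -65.7 -18.6 73.7
```

Contact with the keeper ceiling: Fz dropped to about 0 at slope 0.10, as expected for the 65 mm ceiling. I'll relax the grip first, then open partway.

```bash
python3 -m crank '[[0,0,0,0],[0,0,0,0],[0,0,0,0]]' - 20 | grep -E 'force|eef|gap'; python3 ym.py
```

```text
eef_pos: [659.6, 134.8, 71.7]
contact_force: [-4.0, 4.1, -1.6]
finger_gap: 20.0
bar y@187 -36.4 slope -0.249 y@0 10.2 z@187 63.6 zslope 0.100 res 0.44
keeper y -66.5 -18.8 73.4
```

```bash
python3 -m crank '[[0,-0.002,0,0],[0,-0.003,0,0]]' | grep -E 'force|eef|gap'; python3 -m crank '[[0,0,0,0],[0,0,0,0],[0,0,0,0],[0,0,0,0]]' 0.45 | grep -E 'force|eef|gap'; python3 ym.py;python3 ov.py 187.4 -36.7 -36.4 -0.245 64 o5
```

```text
eef_pos: [659.5, 134.8, 71.8]
contact_force: [-1.0, 4.6, -4.7]
finger_gap: 19.6
eef_pos: [661.5, 130.1, 73.6]
contact_force: [0.8, 0.3, 0.4]
finger_gap: 38.4
bar y@187 -36.4 slope -0.249 y@0 10.1 z@187 63.2 zslope 0.093 res 0.42
keeper y -65.6 -18.6 74.0
```

View pics/o5_s.png

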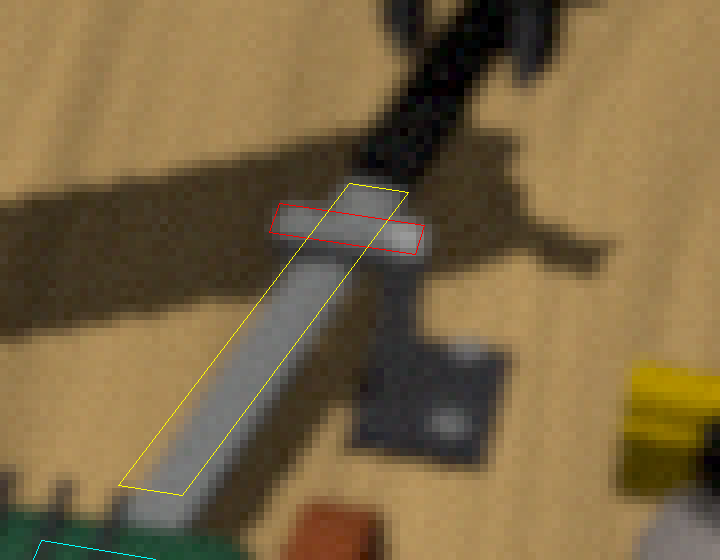

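The bar stays in the hook with the fingers open: it lies under the arm at (345,225) and the measured force is about 0. I'll open further and retract straight up.

```bash
python3 -m crank '[[0,0,0,0],[0,0,0,0],[0,0,-0.02,0],[0,0,-0.06,0],[0,0,-0.12,0]]' 0.75 | grep -E 'force|eef|gap'; python3 -m crank '[[0,0,-0.1,0],[0,0,-0.2,0],[0,0,-0.3,0],[0,0,-0.3,0],[0,0,-0.3,0]]' | grep -E 'force|eef|gap'; python3 ym.py; python3 bar.py e1 .1 -15 | tail -2
python3 - <<'E'
from h import *
c=camera('scene')
f=cv2.resize(c['frame'][60:340,150:350],None,fx=2.8,fy=2,interpolation=cv2.INTER_CUBIC);save(f,'e1crop.png')
c=camera('top');W=pts(c);d=W[...,:2]-O;xm=d@XM;ym=d@YM;Z=W[...,2]
W0=np.load('W.npy');d0=W0[...,:2]-O;x0=d0@XM;y0=d0@YM;Z0=W0[...,2]
for lo,hi in((-16,-4),(-36,-20)):
    print('plate z now/start',np.nanmedian(Z[(xm>lo)&(xm<hi)&(abs(ym)<55)]).round(1),np.nanmedian(Z0[(x0>lo)&(x0<hi)&(abs(y0)<55)]).round(1))
for n in('oil','handle_blank','stone'):
    for k in masks_of(n,c)[:2]: print(n,round(k['score'],2),np.round(k['extent']),np.nanmean(W[k['pixels']],0).round(1))
E
```

```text
eef_pos: [658.6, 130.7, 119.4]
contact_force: [0.4, 0.6, -0.3]
finger_gap: 64.0
eef_pos: [662.1, 132.6, 245.9]
contact_force: [-0.7, -0.1, -0.3]
finger_gap: 64.1
bar y@187 -36.2 slope -0.246 y@0 9.8 z@187 63.2 zslope 0.095 res 0.34
keeper y -66.5 -18.9 74.1
scene few 0
top few 0
plate z now/start 73.9 64.4
plate z now/start 73.6 65.9
oil 0.59 [287. 121. 307. 142.] [ 753.  -108.3   87. ]
handle_blank 0.94 [117. 212. 131. 256.] [454.2 415.7  19.9]
stone 0.82 [108. 158. 157. 199.] [619.7 390.3  23.2]
```

View pics/e1crop.png

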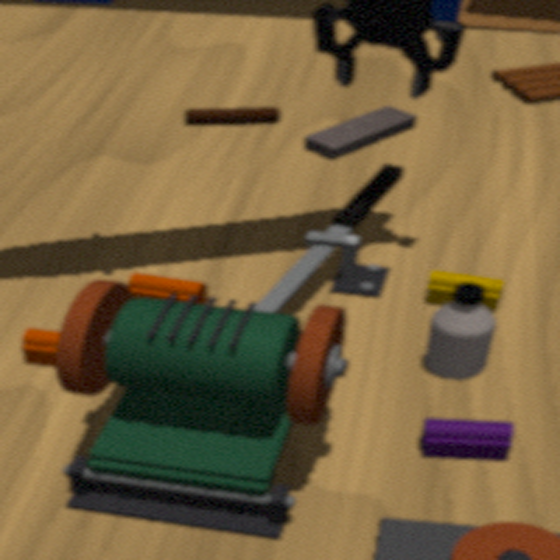

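The crop shows the bar held under the hook at (335,238), with the gripper clear at (385,60) and the stone, oil bottle and blank in place. The lip is up about 9.5 mm. I'll hand in.

```bash
python3 -m crank '[[0,0,0,0],[0,0,0,0],[0,0,0,0]]' | grep -E 'force|eef|time'; python3 ym.py; python3 -c "
from h import *
print(close_job())"
```

```text
time_s: 23.45
eef_pos: [660.3, 131.5, 240.8]
contact_force: [-0.4, 0.4, 0.2]
bar y@187 -36.3 slope -0.248 y@0 10.1 z@187 63.6 zslope 0.096 res 0.44
keeper y -65.8 -18.5 73.8
the job is handed in; nothing more can be done
None
```

The grinder's front is propped up on the bar, which sits in the keeper hook, and I handed the job in at about 23.5 s. The hand-in gives no verdict, so these are my own checks.

- **Placing and stop:** I laid the bar over the grey fulcrum with its toe under the lip. It touched the rubber stop at about 4.5 N, held for more than 0.3 s with the base still down.
- **Levering and hook:** I drew the bar back and levered the base up about 13 mm. I then swung the bar under the hook and eased it up until the ceiling took the load.
- **Final state:** After letting go, the lip stands about 9.5 mm higher than at the start (about 0.047 rad). The bar is about 0.5 mm from the pocket's middle and looked unchanged in the pictures taken over the last few seconds. The gripper reads no force and is clear of everything.
- **Bystanders:** The oil bottle and handle blank are within about 4 mm of where they started. The stone has no measured start position, because the detector mistook the bar for it in the first picture. It looks unmoved in the last picture.

**Disagreements:**
- **Overlays:** During the swing, the top and scene overlays differed by 2 to 4 mm on the bar's sideways position. I went by the top camera's point cloud.
- **Bar height:** Depth readings on the bar came out about 1 to 3 mm lower than its known geometry.
- **Keeper and fulcrum forces:** I could not measure these directly. I inferred them from the wrist force and the geometry.

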